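Put the rinsed parts strainers away on the hook

ROBOT

A 7-joint arm with a two-finger parallel gripper is mounted at the origin on the work surface. World frame = base frame: x ahead of the robot, y to its left, z up, the work surface at z = 0. Lengths are in mm, angles in rad, forces in N, time in s.
With the tool pointing down it reaches from about 400 to 875 mm from the base axis. Payload 4.4 kg.
Tool frame: the origin (TCP) lies at the very end of the fingers, on their centre line; the grasp point (between the pads) lies 19 mm behind it; z points along the fingers, y is the direction in which the jaws open and shut (so a half turn about z gives the same grasp; the last joint's range is limited). The gripper opens to 85 mm and grips with 20 to 120 N. Pads are 22 mm wide; open, the fingers measure 114 mm over their backs; the gripper's body (76 mm by 85 mm) begins 54 mm behind the grasp point. The pads swing forward as they close: fully open they stand 13 mm farther back than shut.
Start: joints at [-1.336, 0.628, 0.038, 1.517, -0.027, 0.996, -0.02], TCP at [192.561, 620.837, 231.313] pointing down, gripper open.
Joint ranges: [-3.06, 3.06], [-0.37, 2.12], [-1.25, 1.32], [0.18, 2.47], [-1.1, 4.24], [0.23, 1.98], [-2.94, 2.94]. Speed limits (rad/s): [2.57, 2.57, 3.14, 3.14, 3.14, 3.14, 3.14].

INTERFACE

Orientations are given as [roll, pitch, yaw] about the fixed x, y, z axes, in that order (R = Rz(yaw) Ry(pitch) Rx(roll)).
In Python, from cell import ctrl gives the robot as it stands.
- The arm moves only by the shell command python3 -m crank 'ROWS' [OPENING]. ROWS is JSON, a list that holds one entry, the list of rows, each a list of 6 numbers: the shift along the tool's x, y, z in units of 30 mm (1.0 is 30 mm), then the turn, a rotation vector about the tool's x, y, z in units of 6 degrees (1.0 is 6 degrees). In form: [[[tx, ty, tz, rx, ry, rz], ...]]. A call has 1 to 12 rows; each row shifts and turns the pose as measured when the row begins, along the tool's axes as they then stand; what a row does not reach is not made up. A row lasts 1/12 s, in which the tool goes at most 41.7 mm and 7.16 degrees, less where a joint would pass 70% of its speed; a pose out of reach is approached as far as the arm can. A call is refused whole if a number of a shift passes 1 or a number of a turn 1, either way. A call with a gripper value outside its range is refused whole. OPENING is the gripper command: -1 is fully open, 1 is shut, values between are in proportion, set as the call begins (- or left out, the last holds). The fingers move at their own pace and stop on an object; the grip force is fixed at half the most. Time passes only in rows, so rows that do not move let the fingers close. It gives the time, the measured TCP pose, the force and the opening at its end, in the units of the state.
- ctrl.read_state(): the state, without advancing time (a new reading comes with each control period).
- ctrl.get_image(name): name is "side" or "top"; returns a dict with "color" (420x560x3 uint8, red, green, blue), "depth" (420x560 float32, mm along the optical axis (not along the pixel's ray), 0 where there is no reading), "camera_matrix" (3x3 intrinsics, pixels), "R" (3x3) and "t" (3): a world point X has camera coordinates R X + t. Camera axes: x right, y down, z forward; pixel columns grow to the right and rows downward; lengths in mm; the calibration is good to about 2 mm. A picture is of the moment at which its call begins.
- ctrl.finish_job(): hands the job in, once; it reports no verdict.
Trained networks look in a picture, given as the dict that the camera call returned (one of the last four; its "shot" number tells which), for a name from the list of things; names that differ only in an ending like _2 or _b are one class to them, and where a whole thing is asked for, a point or a joint stands for the part that bears it (a point fixed in the world has none). Each returns a list of dicts, best first, with "conf" (0 to 1); they miss things now and then, are a little off and sometimes report something else, mostly with a low value. They report only what shows in the picture. A call takes as long as a camera call. They do not tell look-alikes from the thing itself.
- ctrl.search_frame(query, picture): "extent" ([centre column, centre row, width, height] in pixels, round what is visible of it).
The state is a dict: "clock": time; "qpos": joint angles; "qd": joint speeds; "tau": joint torques, N m; "eef_pos": TCP position; "tool_rot": TCP orientation; "force": force on the tool from outside, world axes, zero at the start; "torque": the same for the moment, N m; "width": finger opening in mm.
Only numpy, scipy, OpenCV 4.12 (cv2) and the standard library are available. Lean on these libraries where they do the work, as an engineer would, in place of code of your own. Each camera call takes 0.05 s, during which the arm holds its last target. There are 200 camera calls.

TASK

Hang the two blue-tabbed parts strainers from the drain rack on the bench hook by their handles, the large one first and then the small one in front of it, nearer the hook's yellow tip, both with the open face of the pan towards the tip. Leave the orange-tabbed strainer standing in the rack.

Things in the scene. Friction and masses are not known exactly. Their poses are not given: they have to be found in the camera images.
- strainer_large: Large steel strainer, BLUE tab, 0.25 kg. Pan on edge, 100 wide (y), 100 tall, 20 deep; floor at +x, open face -x. Two bars above it hold a crossbar (54 wide, 10 in x, 8 thick): window 46 wide, 60 tall. Grip tab on top: 20 (y) x 12 (x) x 40 tall. Origin: middle of crossbar's underside; tab 8 to 48 above, pan 60 to 160 below. z up. All mm.
- strainer_small: Small steel strainer, BLUE tab, 0.15 kg: as the large one (same handle, window, tab, axes, origin) but pan 70 mm wide and 70 tall, its bottom 130 mm below the origin. All three strainers start upright, in any order, about 125 mm apart along y in the fixed grey drain rack, open faces to the robot.
- strainer_orange: Middle strainer, ORANGE tab, stays in the rack: as the large one but pan 85 mm wide and 85 tall, its bottom 145 mm below the origin. The rack is a 10 mm base with two rails along y, 30 mm high above it, one before and one behind the pans: lift a strainer over 40 mm, then draw it 110 mm towards the robot (its -x) to clear the neighbours.
- hook: Fixed hook: level flat bar 12 mm wide (y), 6 thick, 200 above the bench. Origin: middle of its top face. +x along the bar to the post (face at x = 60 mm, ends below the bar's top; base plate 12 high). Free end -x, towards the robot, has a yellow lip at x = -60 to -66 mm, 12 high above the bar. Pass the window over the lip, move along the bar, lower till the crossbar rests.
Things that resemble listed ones, but are neither listed nor needed, are in the scene too. Leave any green or turquoise look-alike of the strainer_small alone.

How it is judged:
By the outcome, as a careful person would: the job done as asked, in the order asked, and still so for the second after the job is handed in, with the robot touching nothing.
It also fails if it takes over 64 s, if anything falls off the work surface, if the arm or the gripper's body presses on something with over 40 N, if the wrist force passes 120 N, or if a joint passes its speed limit or range.

## Working session

There is one attempt and no reset: what is moved stays moved. The work goes in short steps, Python scripts to look and compute and a shell command to move; the robot and the scene stay as the last step left them, time stands still between calls to the robot, and variables do not carry over. Pictures are saved under pics/ and viewed, about 8 in all and at most 12, crops included, and the job is handed in when it is done.

```bash
ls; mkdir -p pics; cat > h.py <<'E'
import numpy as np, cv2
from cell import ctrl
def world(im,u,v,d=None):
    K=im["camera_matrix"]; d=im["depth"][int(v),int(u)] if d is None else d
    c=np.array([(u-K[0,2])/K[0,0]*d,(v-K[1,2])/K[1,1]*d,d]); return im["R"].T@(c-im["t"])
def cloud(im):
    K=im["camera_matrix"]; d=im["depth"]; v,u=np.indices(d.shape)
    c=np.stack([(u-K[0,2])/K[0,0]*d,(v-K[1,2])/K[1,1]*d,d],-1)
    P=(c-im["t"])@im["R"]; P[d==0]=np.nan; return P
def save(im,n): cv2.imwrite("pics/"+n,im["color"][:,:,::-1])
E
python3 - <<'E'
from h import *
for n in("side","top"):
    im=ctrl.get_image(n); save(im,n+"0.png"); np.savez("pics/%s0.npz"%n,**im)
    for q in("strainer_large","strainer_small","strainer_orange","hook"):
        print(n,q,[(round(r["conf"],2),np.round(r["extent"]).tolist()) for r in ctrl.search_frame(q,im)])
    print(np.round(-im["R"].T@im["t"]),im["camera_matrix"][0,0])
s=ctrl.read_state(); print(s)
E
python3 -c "
import cv2,numpy as np
cv2.imwrite('pics/both.png',np.vstack([cv2.imread('pics/side0.png'),cv2.imread('pics/top0.png')])[:,:])"
```

```text
pics
side strainer_large [(0.6, [311.0, 248.0, 17.0, 69.0])]
side strainer_small [(0.76, [227.0, 215.0, 13.0, 54.0]), (0.75, [285.0, 140.0, 21.0, 47.0]), (0.75, [188.0, 229.0, 28.0, 47.0]), (0.54, [315.0, 163.0, 12.0, 52.0])]
side strainer_orange [(0.6, [287.0, 184.0, 10.0, 59.0])]
side hook [(0.66, [350.0, 339.0, 70.0, 71.0])]
[ 261. -590. 1057.] 456.8719670774276
top strainer_large [(0.7, [292.0, 174.0, 39.0, 25.0])]
top strainer_small [(0.95, [187.0, 130.0, 30.0, 33.0]), (0.89, [136.0, 152.0, 31.0, 39.0]), (0.88, [250.0, 174.0, 29.0, 21.0]), (0.75, [219.0, 246.0, 28.0, 8.0]), (0.68, [224.0, 287.0, 26.0, 24.0])]
top strainer_orange [(0.93, [204.0, 169.0, 39.0, 23.0])]
top hook [(0.78, [378.0, 184.0, 55.0, 67.0])]
[ 327.   97. 1131.] 390.02753671340116
{'clock': 0.5, 'qpos': array([-1.33577989,  0.62839928,  0.03850664,  1.51746872, -0.0270142 ,
        0.99631268, -0.01995763]), 'qd': array([-7.16876578e-06, -3.96256809e-03, -4.19583153e-04, -1.39384811e-03,
       -2.58338469e-05, -2.32370006e-04, -1.09672968e-03]), 'tau': array([-2.16504734e-03, -5.62805665e+01,  1.22376256e+00, -1.93606192e+01,
        1.08912765e-02,  2.73253863e-03, -1.32954810e-05]), 'eef_pos': array([192.56211655, 620.79158561, 231.29197217]), 'tool_rot': array([-3.14152224e+00, -4.19757745e-05,  2.84077893e+00]), 'force': array([-0.04673163,  0.00127809,  0.49410369]), 'torque': array([ 0.01205582,  0.03638168, -0.0319973 ]), 'width': 85.29364409713028}
```

View pics/side0.png

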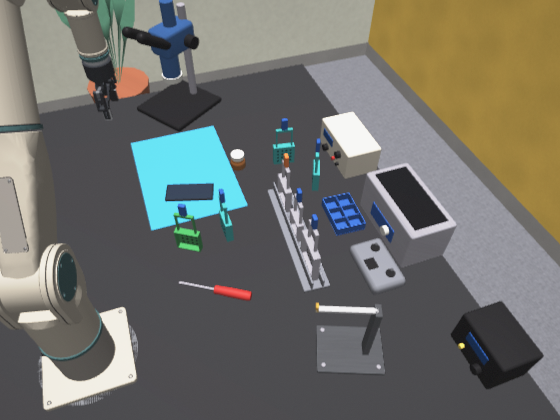

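View pics/top0.png

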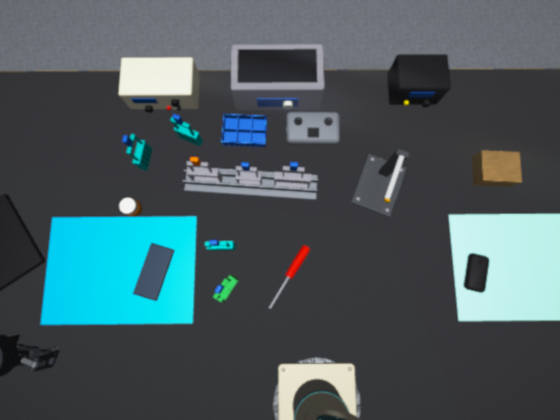

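Side view: the rack runs from (270,190) to (325,285). It holds the orange tab at (287,160) and blue tabs at (299,195) and (314,222). The turquoise and green look-alikes stand outside the rack, at (284,140), (317,163), (227,215) and (188,230). The hook is at (350,335) with its lip at (318,308). I'll measure the tabs, pan widths and hook, and make one enlarged crop.

```bash
python3 - <<'E'
from h import *
for n in("side","top"):
    im=dict(np.load("pics/%s0.npz"%n)); P=cloud(im); hsv=cv2.cvtColor(im["color"],cv2.COLOR_RGB2HSV)
    H,S,V=[hsv[...,i].astype(int) for i in range(3)]
    for nm,m in (("blue",(H>105)&(H<128)&(S>140)&(V>60)),("orange/yel",(H>5)&(H<32)&(S>150)&(V>120))):
        k,l,st,c=cv2.connectedComponentsWithStats((m&(P[...,2]>100)&(P[...,0]>300)).astype(np.uint8))
        for i in range(1,k):
            if st[i,4]>8:
                Q=P[l==i]; print(n,nm,np.round(c[i]),st[i,4],"mean",np.round(np.nanmean(Q,0)),"min",np.round(np.nanmin(Q,0)),"max",np.round(np.nanmax(Q,0)))
    v,u=np.indices(im["depth"].shape)
    # hook bar
    box=(u>295)&(u<400)&(v>290)&(v<330) if n=="side" else (u>350)&(u<415)&(v>145)&(v<215)
    m=box&(P[...,2]>185)&(P[...,2]<225)
    Q=P[m]; Q2=Q[:,:2].astype(np.float32)
    print(n,"hook n",len(Q),cv2.fitLine(Q2,cv2.DIST_HUBER,0,.01,.01).ravel(),"minarea",cv2.minAreaRect(Q2),"z",np.percentile(Q[:,2],[5,50,95]))
    # rack rails
    box=(u>265)&(u<330)&(v>180)&(v<290) if n=="side" else (u>180)&(u<320)&(v>155)&(v<200)
    m=box&(P[...,2]>32)&(P[...,2]<46)
    print(n,"rack",cv2.minAreaRect(P[m][:,:2].astype(np.float32)))
    m=box&(P[...,2]>48)&(P[...,2]<230)
    Q=P[m]
    a=np.round(Q[np.argsort(Q[:,1])][::40]).astype(int)
    if n=="side":
        for z0 in (55,75,95,115,135,155,175,195): 
            q=np.sort(Q[abs(Q[:,2]-z0)<5][:,1]); 
            g=np.split(q,np.where(np.diff(q)>8)[0]+1); print(z0,[(round(x[0]),round(x[-1])) for x in g])
im=dict(np.load("pics/side0.npz"))["color"][120:370,170:400]
cv2.imwrite("pics/crop1.png",cv2.resize(im[:,:,::-1],None,fx=2.4,fy=2.4,interpolation=cv2.INTER_CUBIC))
E
```

```text
side blue [165.   2.] 58 mean [433. 918. 394.] min [416. 905. 383.] max [454. 935. 399.]
side blue [168.  12.] 11 mean [438. 910. 365.] min [433. 904. 355.] max [441. 914. 377.]
side blue [170.  29.] 515 mean [435. 903. 313.] min [366. 859. 280.] max [508. 968. 350.]
side blue [162.  53.] 9 mean [391. 874. 251.] min [387. 864. 240.] max [396. 881. 258.]
side blue [168.  72.] 9 mean [398. 886. 171.] min [392. 882. 164.] max [402. 893. 181.]
side blue [284. 123.] 61 mean [686. 489. 164.] min [678. 481. 141.] max [695. 497. 181.]
side blue [318. 145.] 41 mean [743. 358. 164.] min [738. 353. 140.] max [751. 368. 181.]
side blue [221. 195.] 54 mean [417. 252. 166.] min [413. 245. 135.] max [422. 265. 183.]
side blue [299. 194.] 63 mean [611. 177. 176.] min [606. 170. 153.] max [617. 192. 191.]
side blue [182. 209.] 66 mean [307. 238. 164.] min [300. 232. 139.] max [314. 247. 181.]
side blue [314. 221.] 76 mean [601.  55. 206.] min [597.  48. 182.] max [608.  68. 223.]
side orange/yel [539.  13.] 1265 mean [1995.  861.  146.] min [1982.  706.  100.] max [2011. 1097.  229.]
side orange/yel 
[... 1319 characters left out ...]
4. 242.] 37 mean [417. 258. 177.] min [412. 251. 165.] max [422. 269. 182.]
top blue [218. 288.] 36 mean [308. 245. 178.] min [302. 237. 167.] max [316. 254. 182.]
top orange/yel [194. 159.] 43 mean [620. 308. 202.] min [614. 300. 191.] max [625. 318. 209.]
top orange/yel [387. 200.] 13 mean [ 512. -162.  211.] min [ 509. -167.  205.] max [ 515. -157.  215.]
top hook n 356 [ 9.2749703e-01 -3.7383059e-01  5.7599390e+02 -1.8644249e+02] minarea ((573.7103271484375, -190.748779296875), (30.210264205932617, 140.50001525878906), 71.65141296386719) z [195.13159352 200.84000457 205.42792849]
top rack ((608.4588623046875, 182.24252319335938), (388.0369873046875, 38.62451934814453), 85.59251403808594)
```

View pics/crop1.png

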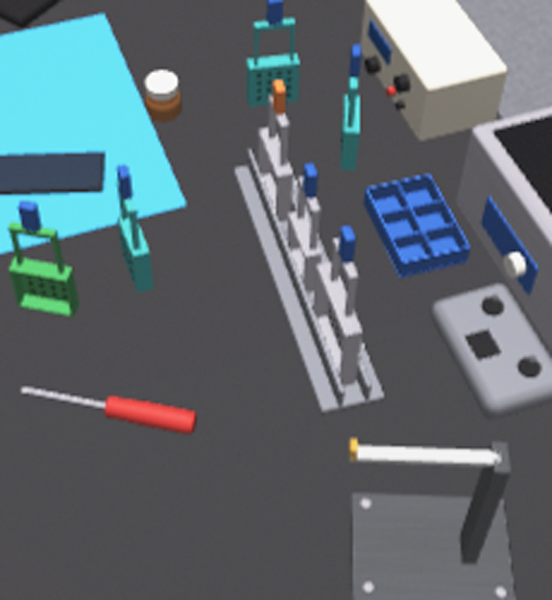

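Candidates by tab pixel in the side view:
- (314,221): blue, in the rack, pan 100 wide, tab top at z≈220. This is **large**.
- (299,194): blue, in the rack, pan 70 wide, tab top at z≈190. This is **small**.
- (286,160): orange, in the rack. It stays there.
- (284,123), (318,145), (221,195), (182,209): blue tabs on turquoise or green bodies outside the rack. These are look-alikes, and the crop confirms it.

The rack yaw is about -4.5°, and the hook yaw is about -22° with its lip at (512,-165).

```bash
cat > to.py <<'E'
import sys
from h import *
from scipy.spatial.transform import Rotation as Ro
# target x y z and strainer yaw (deg) -> remaining shift/turn in tool units
x,y,z,w=map(float,sys.argv[1:5]); s=ctrl.read_state()
R=Ro.from_euler("xyz",s["tool_rot"]); T=Ro.from_euler("xyz",[np.pi,0,np.pi+np.radians(w)])
dr=np.degrees((R.inv()*T).as_rotvec())/6
Rf=T if abs(dr[2])>.3 else R
print("t",round(s["clock"],2),"pos",np.round(s["eef_pos"],1),"rows shift(now)",np.round(R.inv().apply(np.array([x,y,z])-s["eef_pos"])/30,2),"(after turn)",np.round(T.inv().apply(np.array([x,y,z])-s["eef_pos"])/30,2),"turn",np.round(dr,2),"F",np.round(s["force"],1),"w",round(s["width"],1))
E
python3 -m crank '[[[0,0,-1,0,0,-1],[0,0,-1,0,0,-1],[0,0,0,0,0,-0.2]]]' -1
python3 to.py 601.5 59.5 260 -4.5
python3 - <<'E'
from h import *
for n in("side","top"):
    im=dict(np.load("pics/%s0.npz"%n)); P=cloud(im)
    d=np.array([.925,-.38]);o=np.array([512,-165.]);q=P[...,:2]-o
    s=q@d; e=q@np.array([.38,.925])
    m=(s>4)&(s<115)&(abs(e)<25)&(P[...,2]>195)&(P[...,2]<204)
    p=np.polyfit(s[m],e[m],1); print(n,m.sum(),p, "centre at s=63:",np.polyval(p,63),np.percentile(P[m][:,2],[10,50,90]))
E
```

```text
clock: 0.75
eef_pos: [191.9, 619.6, 291.0]
tool_rot: [-3.136, -0.001, 3.081]
force: [0.5, 0.8, 1.0]
width: 85.3
t 0.75 pos [191.9 619.6 291. ] rows shift(now) [-14.75 -17.81   1.13] (after turn) [-15.08 -17.54   1.03] turn [-0.05 -0.01  0.18] F [0.5 0.8 1. ] w 85.3
side 318 [0.01174429 0.45775286] centre at s=63: 1.1976428909424917 [197.41778134 200.07190788 201.96408888]
top 218 [1.60150852e-03 3.95821693e+00] centre at s=63: 4.059111971116143 [198.26471932 200.9093432  202.59803779]
```

```bash
python3 -m crank '[[[-0.83,-0.99,0,0,0,0],[-0.83,-0.99,0,0,0,0],[-0.83,-0.99,0,0,0,0],[-0.83,-0.99,0,0,0,0],[-0.83,-0.99,0,0,0,0],[-0.83,-0.99,0,0,0,0],[-0.83,-0.99,0,0,0,0],[-0.83,-0.99,0,0,0,0],[-0.83,-0.99,0,0,0,0],[-0.83,-0.99,0,0,0,0],[-0.83,-0.99,0,0,0,0],[-0.83,-0.99,0,0,0,0]]]' -1
python3 to.py 601.5 59.5 260 -4.5
```

```text
clock: 1.75
eef_pos: [473.6, 242.5, 289.3]
tool_rot: [3.133, -0.003, 3.099]
force: [0.8, 0.6, -0.1]
width: 85.3
t 1.75 pos [473.6 242.5 289.3] rows shift(now) [-4.52 -5.92  0.91] (after turn) [-4.73 -5.75  0.98] turn [ 0.09 -0.03  0.34] F [ 0.8  0.6 -0.1] w 85.3
```

```bash
python3 -m crank '[[[-0.78,-0.97,0.16,0,0,0.1],[-0.78,-0.97,0.16,0,0,0.1],[-0.78,-0.97,0.16,0,0,0.1],[-0.78,-0.97,0.16,0,0,0],[-0.78,-0.97,0.16,0,0,0],[-0.78,-0.97,0.16,0,0,0],[0,0,0,0,0,0]]]' -1
python3 to.py 601.5 59.5 260 -4.5
```

```text
clock: 2.33
eef_pos: [611.8, 38.8, 257.8]
tool_rot: [3.136, 0.005, 3.051]
force: [0.0, -1.1, 0.4]
width: 85.4
t 2.33 pos [611.8  38.8 257.8] rows shift(now) [ 0.41  0.66 -0.07] (after turn) [ 0.4   0.66 -0.07] turn [ 0.05  0.05 -0.11] F [ 0.  -1.1  0.4] w 85.4
```

```bash
python3 -m crank '[[[0.4,0.66,0,0.05,0.05,-0.1],[0,0,0,0,0,0]]]' -1
python3 to.py 601.5 59.5 186 -4.5
```

```text
clock: 2.5
eef_pos: [602.6, 55.2, 256.4]
tool_rot: [-3.14, -0.001, 3.052]
force: [-0.4, 1.3, -1.3]
width: 85.6
t 2.5 pos [602.6  55.2 256.4] rows shift(now) [0.05 0.14 2.35] (after turn) [0.05 0.14 2.35] turn [-0.02 -0.01 -0.1 ] F [-0.4  1.3 -1.3] w 85.6
```

```bash
python3 -m crank '[[[0.05,0.14,0.5,0,0,-0.1],[0,0,0.6,0,0,0],[0,0,0.6,0,0,0],[0,0,0.5,0,0,0],[0,0,0,0,0,0],[0,0,0,0,0,0]]]' -1
python3 to.py 601.5 59.5 186 -4.5
```

```text
clock: 3.0
eef_pos: [601.7, 61.4, 189.0]
tool_rot: [-3.141, 0.002, 3.064]
force: [-0.2, -0.5, -0.1]
width: 85.7
t 3.0 pos [601.7  61.4 189. ] rows shift(now) [ 0.   -0.06  0.1 ] (after turn) [ 0.   -0.06  0.1 ] turn [-0.    0.02  0.  ] F [-0.2 -0.5 -0.1] w 85.7
```

```bash
python3 -m crank '[[[0,-0.05,0.08,0,0,0],[0,0,0,0,0,0],[0,0,0,0,0,0],[0,0,0,0,0,0],[0,0,0,0,0,0],[0,0,0,0,0,0],[0,0,0,0,0,0]]]' 1
python3 to.py 601.5 59.5 244 -4.5
```

```text
clock: 3.58
eef_pos: [603.8, 60.2, 190.8]
tool_rot: [3.14, 0.009, 3.063]
force: [0.3, -0.3, -2.9]
width: 19.0
t 3.58 pos [603.8  60.2 190.8] rows shift(now) [ 0.06 -0.03 -1.78] (after turn) [ 0.08 -0.03 -1.77] turn [0.01 0.08 0.  ] F [ 0.3 -0.3 -2.9] w 19.0
```

```bash
python3 -m crank '[[[0,0,-0.4,0,0,0],[0,0,-0.6,0,0,0],[0,0,-0.6,0,0,0],[0,0,-0.5,0,0,0],[0,0,0,0,0,0]]]' 1
python3 to.py 488 68 249 -4.5
python3 - <<'E'
from h import *
im=ctrl.get_image("side"); c=im["color"][100:350,150:430]; cv2.imwrite("pics/lift1.png",cv2.resize(c[:,:,::-1],None,fx=2.2,fy=2.2))
E
```

```text
clock: 4.0
eef_pos: [601.3, 59.9, 253.1]
tool_rot: [-3.141, 0.003, 3.063]
force: [1.5, -0.1, -2.8]
width: 18.7
t 4.0 pos [601.3  59.9 253.1] rows shift(now) [ 3.79 -0.03  0.13] (after turn) [ 3.79 -0.03  0.14] turn [-0.    0.03  0.  ] F [ 1.5 -0.1 -2.8] w 18.7
```

View pics/lift1.png

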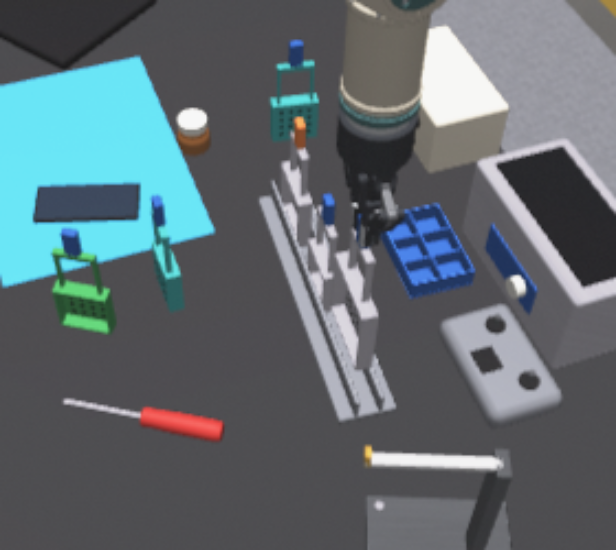

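The crop shows the large strainer lifted clear above the rails, with its pan at about (360,320). The small one at (325,250) and the orange one at (297,170) are undisturbed. Next I draw it out.

```bash
python3 -m crank '[[[0.5,0,0,0,0,0],[0.9,0,0,0,0,0],[0.9,0,0,0,0,0],[0.9,0,0,0,0,0],[0.6,0,0,0,0,0],[0,0,0,0,0,0]]]' 1
python3 to.py 451 -137.5 250 -22
```

```text
clock: 4.55
eef_pos: [477.6, 67.8, 243.0]
tool_rot: [-3.137, -0.011, 3.063]
force: [-1.0, -0.3, -2.4]
width: 19.1
t 4.55 pos [477.6  67.8 243. ] rows shift(now) [ 0.35 -6.89 -0.2 ] (after turn) [-1.74 -6.68 -0.23] turn [-0.06 -0.1   2.91] F [-1.  -0.3 -2.4] w 19.1
```

```bash
python3 -m crank '[[[0,-0.6,-0.04,0,0,0.3],[0,-0.9,-0.04,0,-0.05,0.4],[-0.1,-0.9,-0.04,0,0,0.4],[-0.1,-0.9,-0.04,0,0,0.4],[-0.1,-0.9,-0.04,0,0,0.4],[-0.1,-0.9,0,0,0,0.4],[-0.1,-0.9,0,0,0,0.4],[-0.1,-0.5,0,0,0,0.2],[0,0,0,0,0,0]]]' 1
python3 to.py 451 -137.5 250 -22
```

```text
clock: 5.3
eef_pos: [450.3, -132.9, 241.6]
tool_rot: [-3.132, -0.013, 2.752]
force: [-0.5, 0.6, -2.7]
width: 18.8
t 5.3 pos [ 450.3 -132.9  241.6] rows shift(now) [-0.08 -0.14 -0.28] (after turn) [-0.08 -0.14 -0.28] turn [-0.1  -0.12 -0.05] F [-0.5  0.6 -2.7] w 18.8
```

Correct it, then look at it against the hook before threading.

```bash
python3 -m crank '[[[-0.08,-0.14,-0.28,-0.1,-0.12,-0.05],[0,0,0,0,0,0]]]' 1
python3 to.py 451 -137.5 250 -22
cat > look.py <<'E'
import sys
from h import *
a=ctrl.get_image("side"); b=ctrl.get_image("top")
np.savez("pics/ls.npz",**a); np.savez("pics/lt.npz",**b)
x=cv2.resize(a["color"][200:400,240:420],(540,600),interpolation=cv2.INTER_CUBIC); y=cv2.resize(b["color"][140:260,340:420],(260,390),interpolation=cv2.INTER_CUBIC)
y=np.vstack([y,np.zeros((210,260,3),np.uint8)]); cv2.imwrite("pics/"+sys.argv[1],np.hstack([x,y])[:,:,::-1])
E
python3 look.py th1.png; python3 - <<'E'
from h import *
# clouds around hook: strainer pixels in hook frame
for n in("ls","lt"):
    P=cloud(dict(np.load(f"pics/{n}.npz"))); q=P[...,:2]-[571.4,-186.2]; a=np.radians(-22)
    s=q@[np.cos(a),np.sin(a)]; e=q@[-np.sin(a),np.cos(a)]; z=P[...,2]
    for lo in range(60,250,15):
        m=(s>-165)&(s<-95)&(abs(e)<65)&(z>lo)&(z<=lo+15)
        if m.sum()>5: print(n,lo,m.sum(),"s",np.round(np.percentile(s[m],[3,50,97])),"e",np.round(np.percentile(e[m],[2,98])),end=" | ")
    print()
E
```

```text
clock: 5.47
eef_pos: [450.8, -138.4, 249.0]
tool_rot: [3.141, -0.002, 2.757]
force: [-0.3, -0.4, -2.1]
width: 19.1
t 5.47 pos [ 450.8 -138.4  249. ] rows shift(now) [ 0.01  0.03 -0.03] (after turn) [ 0.01  0.03 -0.03] turn [ 0.01 -0.02 -0.01] F [-0.3 -0.4 -2.1] w 19.1
ls 60 9 s [-142. -133. -126.] e [-51. -49.] | ls 75 25 s [-143. -133. -124.] e [-52.   1.] | ls 90 32 s [-143. -135. -125.] e [-52. -48.] | ls 105 26 s [-143. -134. -125.] e [-52. -49.] | ls 120 25 s [-143. -134. -125.] e [-52. -49.] | ls 135 34 s [-143. -132. -124.] e [-52. -49.] | ls 150 32 s [-141. -133. -124.] e [-52. -36.] | ls 165 227 s [-142. -136. -123.] e [-50.  30.] | ls 180 14 s [-134. -131. -127.] e [-29. -26.] | ls 195 12 s [-134. -132. -128.] e [-28. -26.] | ls 210 15 s [-132. -128. -126.] e [-29. -26.] | ls 225 46 s [-135. -130. -125.] e [-28. -12.] | 
lt 60 211 s [-147. -139. -130.] e [-44.  46.] | lt 75 42 s [-146. -135. -130.] e [-45.  52.] | lt 90 14 s [-147. -141. -129.] e [-48.  52.] | lt 105 11 s [-147. -141. -132.] e [-45.  52.] | lt 120 14 s [-147. -143. -131.] e [-46.  52.] | lt 135 9 s [-146. -143. -130.] e [-46.  52.] | lt 150 17 s [-147. -141. -127.] e [-46.  53.] | lt 165 304 s [-146. -137. -127.] e [-46.  50.] | lt 180 12 s [-138. -137. -132.] e [-25.  29.] | lt 195 9 s [-137. -137. -131.] e [-24.  30.] | lt 210 10 s [-138. -136. -130.] e [-24.  29.] | lt 225 33 s [-138. -137. -130.] e [-21.  29.] | lt 240 14 s [-142. -139. -138.] e [-20.  17.] |
```

View pics/th1.png

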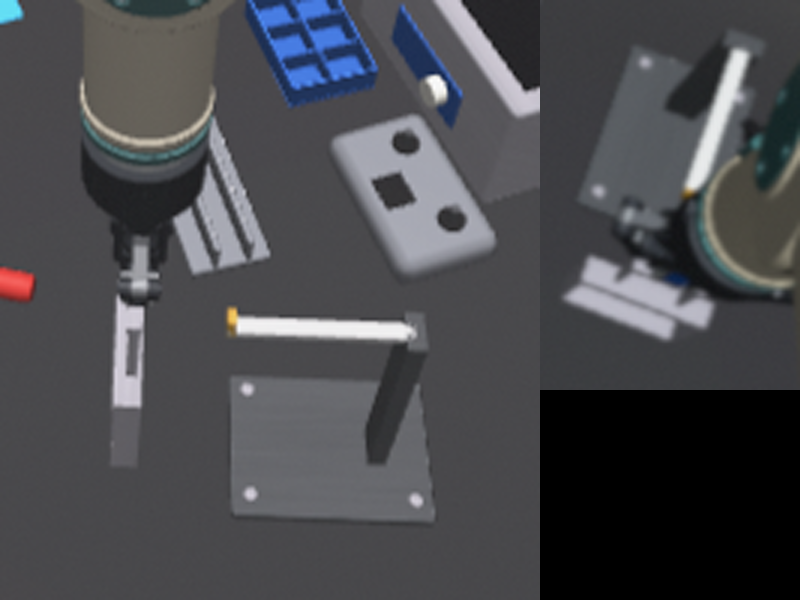

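The large strainer hangs square in front of the hook: pan edge at (125,390), lip at (232,320), window at z≈172 to 230, lateral offset about 0. I'll thread it in two stages.

```bash
python3 -m crank '[[[-0.4,0,0,0,0,0],[-0.6,0,0,0,0,0],[-0.6,0,0,0,0,0],[-0.5,0,0,0,0,0],[-0.3,0,0,0,0,0],[0,0,0,0,0,0]]]' 1
python3 to.py 599.2 -197.4 249 -22
```

```text
clock: 6.07
eef_pos: [521.2, -153.5, 246.6]
tool_rot: [3.135, -0.008, 2.775]
force: [0.3, 0.1, -2.7]
width: 18.8
t 6.07 pos [ 521.2 -153.5  246.6] rows shift(now) [-2.95 -0.43 -0.11] (after turn) [-2.96 -0.38 -0.08] turn [ 0.06 -0.08  0.16] F [ 0.3  0.1 -2.7] w 18.8
```

```bash
python3 -m crank '[[[0,-0.4,-0.08,0.06,-0.08,0.16],[-0.3,0,0,0,0,0],[-0.4,0,0,0,0,0],[0,0,0,0,0,0]]]' 1
python3 to.py 599.2 -197.4 249 -22
```

```text
clock: 6.4
eef_pos: [535.5, -170.5, 248.5]
tool_rot: [3.141, -0.002, 2.761]
force: [0.7, -0.3, -2.5]
width: 19.0
t 6.4 pos [ 535.5 -170.5  248.5] rows shift(now) [-2.31 -0.04 -0.02] (after turn) [-2.31 -0.04 -0.02] turn [ 0.   -0.02  0.03] F [ 0.7 -0.3 -2.5] w 19.0
```

```bash
python3 -m crank '[[[-0.4,-0.04,0,0,0,0.03],[-0.5,0,0,0,0,0],[-0.5,-0.05,0,0,0,0],[-0.5,-0.05,0,0,0,0.05],[-0.3,-0.05,0,0,0,0],[0,0,0,0,0,0]]]' 1
python3 to.py 599.2 -197.4 221 -22
```

```text
clock: 6.9
eef_pos: [592.3, -199.2, 248.1]
tool_rot: [3.14, -0.008, 2.753]
force: [1.5, 0.0, -2.6]
width: 19.0
t 6.9 pos [ 592.3 -199.2  248.1] rows shift(now) [-0.2   0.14  0.9 ] (after turn) [-0.19  0.14  0.9 ] turn [ 0.01 -0.08 -0.05] F [ 1.5  0.  -2.6] w 19.0
```

```bash
python3 -m crank '[[[-0.19,0.14,0.2,0,-0.08,-0.05],[0,0,0.3,0,0,0],[0,0,0.2,0,0,0],[0,0,0.1,0,0,0],[0,0,0,0,0,0]]]' 1
python3 to.py 599.2 -197.4 220 -22
```

```text
clock: 7.32
eef_pos: [596.0, -194.7, 220.8]
tool_rot: [3.139, -0.004, 2.759]
force: [0.0, -1.0, -2.0]
width: 18.5
t 7.32 pos [ 596.  -194.7  220.8] rows shift(now) [-0.13 -0.04  0.03] (after turn) [-0.13 -0.04  0.03] turn [ 0.02 -0.04  0.01] F [ 0. -1. -2.] w 18.5
```

```bash
python3 -m crank '[[[0,0,0.1,0,0,0],[0,0,0,0,0,0]]]' 1
python3 -m crank '[[[0,0,0.07,0,0,0],[0,0,0,0,0,0]]]' 1
python3 look.py low1.png
```

```text
clock: 7.48
eef_pos: [596.3, -194.7, 221.2]
tool_rot: [3.139, -0.002, 2.759]
force: [-0.4, 0.2, -2.3]
width: 19.0
clock: 7.65
eef_pos: [596.8, -194.8, 220.6]
tool_rot: [3.138, 0.001, 2.759]
force: [-0.6, -0.2, -2.0]
width: 19.0
```

View pics/low1.png

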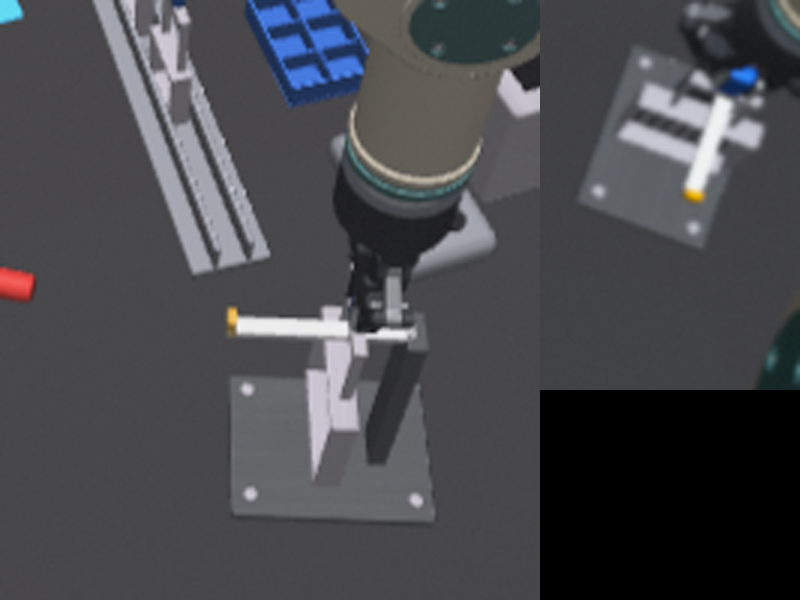

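The bar passes through the window and the strainer sits near the post. The crossbar isn't resting yet because the force is unchanged. I'll lower further.

```bash
python3 -m crank '[[[0,0,0.15,0,0,0],[0,0,0.15,0,0,0]]]' 1
```

```text
clock: 7.92
eef_pos: [597.1, -195.0, 220.1]
tool_rot: [3.136, 0.004, 2.759]
force: [-11.1, 4.3, 32.6]
width: 18.8
```

```bash
python3 -m crank '[[[0,0,0.15,0,0,0],[0,0,0.1,0,0,0]]]' 1
```

```text
clock: 8.08
eef_pos: [596.8, -194.9, 220.3]
tool_rot: [3.135, 0.007, 2.759]
force: [-3.5, 1.9, 8.8]
width: 18.9
```

Resting on the bar. Release and retreat upward.

```bash
python3 -m crank '[[[0,0,0,0,0,0],[0,0,0,0,0,0],[0,0,0,0,0,0],[0,0,0,0,0,0],[0,0,0,0,0,0]]]' -1
python3 -m crank '[[[0,0,-0.5,0,0,0],[0,0,-0.6,0,0,0],[0,0,-0.9,0,0,0],[0,0,-0.6,0,0,0],[0,0,0,0,0,0]]]' -1
python3 to.py 610.5 181 235 -4.5
```

```text
clock: 8.5
eef_pos: [597.3, -195.1, 221.0]
tool_rot: [3.134, 0.009, 2.759]
force: [0.2, 0.0, -0.1]
width: 77.6
clock: 8.92
eef_pos: [595.0, -194.8, 296.8]
tool_rot: [3.136, -0.0, 2.759]
force: [0.4, -0.1, 0.5]
width: 85.5
t 8.92 pos [ 595.  -194.8  296.8] rows shift(now) [ 4.2  11.8   2.13] (after turn) [ 0.47 12.53  2.06] turn [ 0.05  0.01 -2.91] F [ 0.4 -0.1  0.5] w 85.5
```

```bash
python3 -m crank '[[[0.2,0.6,0,0,0,-0.25],[0.2,1,0,0,0,-0.25],[0.2,1,0,0,0,-0.25],[0.2,1,0,0,0,-0.25],[0.2,1,0,0,0,-0.25],[0.2,1,0,0,0,-0.25],[0.2,1,0,0,0,-0.25],[0.2,1,0,0,0,-0.25],[0.2,1,0,0,0,-0.25],[0.2,1,0,0,0,-0.25],[0.2,1,0,0,0,-0.2],[0.2,0.6,0,0,0,-0.2]]]' -1
python3 to.py 610.5 181 235 -4.5; python3 look.py rel1.png
```

```text
clock: 9.92
eef_pos: [602.3, 153.2, 282.5]
tool_rot: [-3.138, -0.011, 3.062]
force: [-0.1, -0.3, -0.8]
width: 85.5
t 9.92 pos [602.3 153.2 282.5] rows shift(now) [-0.22  0.95  1.58] (after turn) [-0.2   0.94  1.58] turn [-0.03 -0.11 -0.01] F [-0.1 -0.3 -0.8] w 85.5
```

View pics/rel1.png

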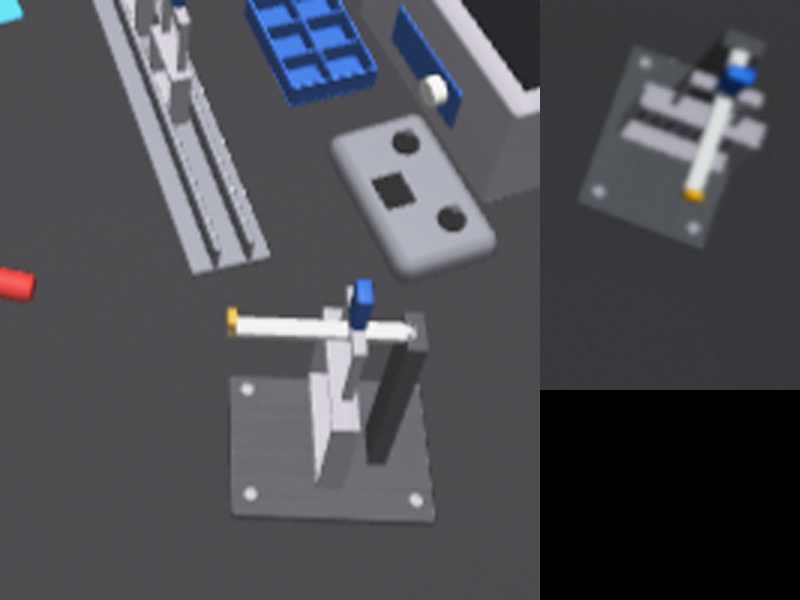

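The large strainer hangs on the bar at (345,390), tab at (362,300), upright, with its open face toward the tip. Now the small one (tab at about x 610, y 181).

```bash
python3 -m crank '[[[-0.2,0.85,0.4,0,-0.1,0],[0,0.1,0.5,0,0,0],[0,0,0.2,0,0,0],[0,0,0,0,0,0]]]' -1
python3 to.py 610.5 181 158 -4.5
```

```text
clock: 10.35
eef_pos: [609.4, 181.1, 244.9]
tool_rot: [-3.136, -0.004, 3.064]
force: [-0.8, -1.1, -0.5]
width: 85.4
t 10.35 pos [609.4 181.1 244.9] rows shift(now) [-0.05  0.02  2.9 ] (after turn) [-0.04  0.    2.9 ] turn [-0.06 -0.04  0.01] F [-0.8 -1.1 -0.5] w 85.4
```

```bash
python3 -m crank '[[[-0.04,0,0.5,-0.05,-0.04,0],[0,0,0.7,0,0,0],[0,0,0.7,0,0,0],[0,0,0.6,0,0,0],[0,0,0.2,0,0,0],[0,0,0,0,0,0]]]' -1
python3 to.py 610.5 181 158 -4.5
```

```text
clock: 10.85
eef_pos: [613.4, 172.1, 162.3]
tool_rot: [-3.137, 0.004, 3.054]
force: [-0.2, -0.5, 1.2]
width: 85.7
t 10.85 pos [613.4 172.1 162.3] rows shift(now) [0.12 0.29 0.14] (after turn) [0.12 0.29 0.14] turn [-0.04  0.04 -0.09] F [-0.2 -0.5  1.2] w 85.7
```

```bash
python3 -m crank '[[[0.1,0.28,0.05,-0.04,0.04,-0.09],[0,0,0,0,0,0]]]' -1
python3 to.py 610.5 181 158 -4.5
```

```text
clock: 11.02
eef_pos: [611.9, 179.7, 161.8]
tool_rot: [-3.141, 0.0, 3.061]
force: [0.1, 0.4, -0.8]
width: 85.5
t 11.02 pos [611.9 179.7 161.8] rows shift(now) [0.05 0.04 0.13] (after turn) [0.05 0.04 0.13] turn [-0.    0.   -0.02] F [ 0.1  0.4 -0.8] w 85.5
```

```bash
python3 -m crank '[[[0.03,0.04,0.05,0,0,0],[0,0,0,0,0,0],[0,0,0,0,0,0],[0,0,0,0,0,0],[0,0,0,0,0,0],[0,0,0,0,0,0],[0,0,0,0,0,0]]]' 1
python3 -m crank '[[[0,0,-0.3,0,0,0],[0,0,-0.4,0,0,0],[0,0,-0.5,0,0,0],[0,0,-0.5,0,0,0],[0,0,0,0,0,0]]]' 1
python3 to.py 501 189.6 225 -4.5
```

```text
clock: 11.6
eef_pos: [613.7, 182.6, 165.1]
tool_rot: [3.138, 0.008, 3.062]
force: [-0.8, -0.3, -1.4]
width: 18.5
clock: 12.02
eef_pos: [611.9, 181.4, 217.4]
tool_rot: [3.141, 0.004, 3.062]
force: [0.8, -0.0, -0.4]
width: 18.7
t 12.02 pos [611.9 181.4 217.4] rows shift(now) [ 3.7  -0.02 -0.27] (after turn) [ 3.71 -0.02 -0.25] turn [ 0.01  0.04 -0.01] F [ 0.8 -0.  -0.4] w 18.7
```

```bash
python3 -m crank '[[[0,0,-0.4,0,0.04,0],[0.4,0,-0.3,0,0,0],[0.8,0,0,0,0,0],[0.9,0,0,0,0,0],[0.9,0,0,0,0,0],[0.7,0,0,0,0,0],[0,0,0,0,0,0]]]' 1
python3 to.py 451 -137.5 255 -22; python3 look.py lift2.png
```

```text
clock: 12.6
eef_pos: [495.9, 188.3, 236.5]
tool_rot: [-3.14, -0.003, 3.059]
force: [0.2, -0.7, -3.6]
width: 18.6
t 12.6 pos [495.9 188.3 236.5] rows shift(now) [  0.6  -10.95  -0.6 ] (after turn) [ -2.68 -10.63  -0.62] turn [-0.02 -0.03  2.88] F [ 0.2 -0.7 -3.6] w 18.6
```

```bash
python3 -m crank '[[[0,-0.6,-0.06,0,0,0.2],[0,-0.95,-0.06,0,0,0.25],[0,-0.95,-0.06,0,0,0.25],[-0.1,-0.95,-0.06,0,0,0.25],[-0.1,-0.95,-0.06,0,0,0.25],[-0.1,-0.95,-0.06,0,0,0.25],[-0.1,-0.95,-0.06,0,0,0.25],[-0.1,-0.95,-0.06,0,0,0.25],[-0.1,-0.95,-0.06,0,0,0.25],[-0.1,-0.95,-0.06,0,0,0.25],[-0.1,-0.9,0,0,0,0.25],[0,-0.4,0,0,0,0.2]]]' 1
python3 to.py 451 -137.5 255 -22
```

```text
clock: 13.7
eef_pos: [462.8, -147.2, 255.1]
tool_rot: [-3.141, 0.018, 2.728]
force: [-0.9, -0.1, -1.2]
width: 18.8
t 13.7 pos [ 462.8 -147.2  255.1] rows shift(now) [ 0.49  0.14 -0.  ] (after turn) [0.49 0.15 0.  ] turn [-0.01  0.17 -0.29] F [-0.9 -0.1 -1.2] w 18.8
```

```bash
python3 -m crank '[[[0.45,0.15,0,0,0.17,-0.29],[0,0,0,0,0,0]]]' 1
python3 to.py 451 -137.5 255 -22; python3 look.py th2.png;python3 - <<'E'
from h import *
for n in("ls","lt"):
    P=cloud(dict(np.load(f"pics/{n}.npz"))); q=P[...,:2]-[571.4,-186.2]; a=np.radians(-22)
    s=q@[np.cos(a),np.sin(a)]; e=q@[-np.sin(a),np.cos(a)]; z=P[...,2]
    for lo in range(80,260,10):
        m=(s>-165)&(s<-95)&(abs(e)<65)&(z>lo)&(z<=lo+10)
        if m.sum()>5: print(n,lo,m.sum(),"s",np.round(np.percentile(s[m],[3,97])),"e",np.round(np.percentile(e[m],[2,98])),end=" | ")
    print()
E
```

```text
clock: 13.87
eef_pos: [450.8, -143.3, 254.8]
tool_rot: [-3.139, 0.0, 2.748]
force: [-0.6, 0.8, -1.9]
width: 18.6
t 13.87 pos [ 450.8 -143.3  254.8] rows shift(now) [ 0.07  0.18 -0.01] (after turn) [ 0.07  0.18 -0.01] turn [-0.03  0.   -0.1 ] F [-0.6  0.8 -1.9] w 18.6
ls 100 15 s [-141. -123.] e [-42. -39.] | ls 110 20 s [-141. -123.] e [-43. -40.] | ls 120 19 s [-141. -125.] e [-41. -39.] | ls 130 16 s [-141. -124.] e [-42. -39.] | ls 140 23 s [-141. -124.] e [-42. -39.] | ls 150 22 s [-141. -122.] e [-41.  -9.] | ls 160 73 s [-141. -122.] e [-41.  28.] | ls 170 106 s [-141. -122.] e [-41.  25.] | ls 180 8 s [-132. -125.] e [-33. -31.] | ls 190 8 s [-132. -125.] e [-33. -31.] | ls 200 11 s [-132. -126.] e [-34. -30.] | ls 210 9 s [-132. -126.] e [-33. -32.] | ls 220 9 s [-132. -126.] e [-33. -31.] | ls 230 47 s [-133. -125.] e [-33. -15.] | ls 240 8 s [-133. -125.] e [-28. -14.] | 
lt 100 123 s [-142. -129.] e [-37.  30.] | lt 110 8 s [-142. -127.] e [-37.  30.] | lt 120 9 s [-141. -125.] e [-38.  30.] | lt 130 7 s [-143. -130.] e [-39.  30.] | lt 140 7 s [-142. -124.] e [-37.  31.] | lt 150 9 s [-142. -124.] e [-38.  30.] | lt 160 53 s [-142. -122.] e [-38.  31.] | lt 170 160 s [-141. -122.] e [-38.  29.] | lt 180 9 s [-134. -126.] e [-30.  23.] | lt 190 7 s [-133. -126.] e [-31.  22.] | lt 200 6 s [-133. -128.] e [-30.  23.] | lt 210 6 s [-133. -128.] e [-31.  23.] | lt 220 7 s [-133. -126.] e [-29.  23.] | lt 230 36 s [-134. -125.] e [-31.  23.] | lt 240 15 s [-135. -128.] e [-28.  23.] | lt 250 9 s [-136. -134.] e [-13.   2.] |
```

View pics/th2.png

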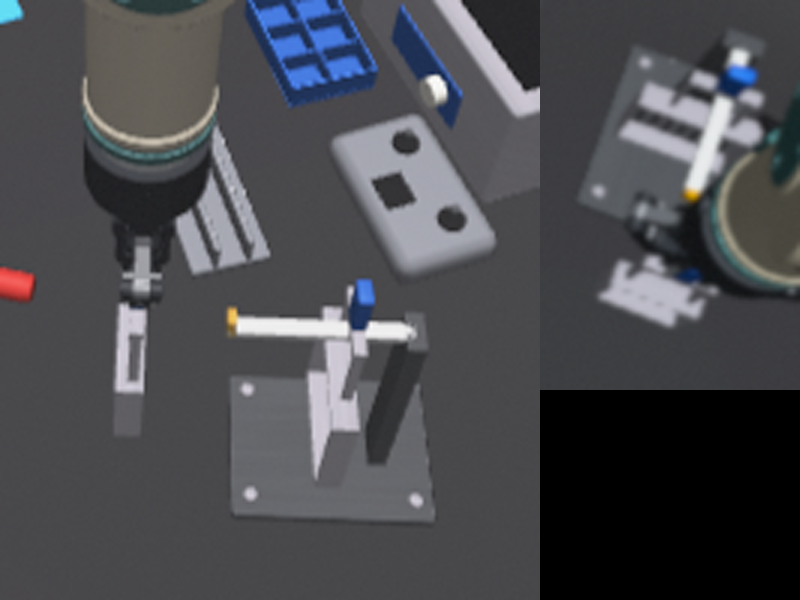

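The small strainer is in front of the lip (window at z≈176 to 232, 4 mm off laterally). The large one still hangs undisturbed. I correct and thread.

```bash
python3 -m crank '[[[0,0.17,0,0,0,-0.1],[-0.2,0.02,0,0,0,0],[-0.3,0,0,0,0,0],[-0.4,0,0,0,0,0],[-0.3,0,0,0,0,0],[0,0,0,0,0,0]]]' 1
python3 to.py 545.4 -175.7 255 -22
```

```text
clock: 14.47
eef_pos: [496.1, -146.8, 255.4]
tool_rot: [-3.141, 0.007, 2.77]
force: [-0.5, -0.7, -2.1]
width: 18.7
t 14.47 pos [ 496.1 -146.8  255.4] rows shift(now) [-1.88 -0.3   0.03] (after turn) [-1.88 -0.28  0.01] turn [-0.01  0.07  0.12] F [-0.5 -0.7 -2.1] w 18.7
```

```bash
python3 -m crank '[[[0,-0.28,0,0,0.07,0.12],[-0.3,0,0,0,0,0],[-0.4,0,0,0,0,0.05],[0,0,0,0,0,0]]]' 1
python3 to.py 545.4 -175.7 255 -22
```

```text
clock: 14.8
eef_pos: [513.6, -163.7, 254.9]
tool_rot: [-3.14, -0.002, 2.752]
force: [1.2, -0.1, -1.9]
width: 18.7
t 14.8 pos [ 513.6 -163.7  254.9] rows shift(now) [-1.13  0.03 -0.01] (after turn) [-1.13  0.03 -0.  ] turn [-0.01 -0.02 -0.06] F [ 1.2 -0.1 -1.9] w 18.7
```

```bash
python3 -m crank '[[[-0.3,0.03,0,0,0,-0.05],[-0.4,0,0,0,0,0],[-0.3,0,0,0,0,0],[0,0,0,0,0,0]]]' 1
python3 to.py 545.4 -175.7 226 -22
```

```text
clock: 15.13
eef_pos: [541.1, -175.1, 254.2]
tool_rot: [-3.14, -0.005, 2.756]
force: [0.6, -0.5, -1.0]
width: 18.9
t 15.13 pos [ 541.1 -175.1  254.2] rows shift(now) [-0.15  0.04  0.94] (after turn) [-0.14  0.04  0.94] turn [-0.01 -0.05 -0.02] F [ 0.6 -0.5 -1. ] w 18.9
```

```bash
python3 -m crank '[[[-0.1,0.04,0.2,0,-0.05,0],[0,0,0.3,0,0,0],[0,0,0.25,0,0,0],[0,0,0.1,0,0,0],[0,0,0,0,0,0]]]' 1
python3 to.py 545.4 -175.7 226 -22; python3 look.py low2.png
```

```text
clock: 15.55
eef_pos: [541.7, -174.2, 225.2]
tool_rot: [-3.14, -0.004, 2.755]
force: [0.0, 0.7, -1.8]
width: 18.7
t 15.55 pos [ 541.7 -174.2  225.2] rows shift(now) [-0.13  0.   -0.03] (after turn) [-0.13  0.   -0.03] turn [-0.01 -0.04 -0.02] F [ 0.   0.7 -1.8] w 18.7
```

View pics/low2.png

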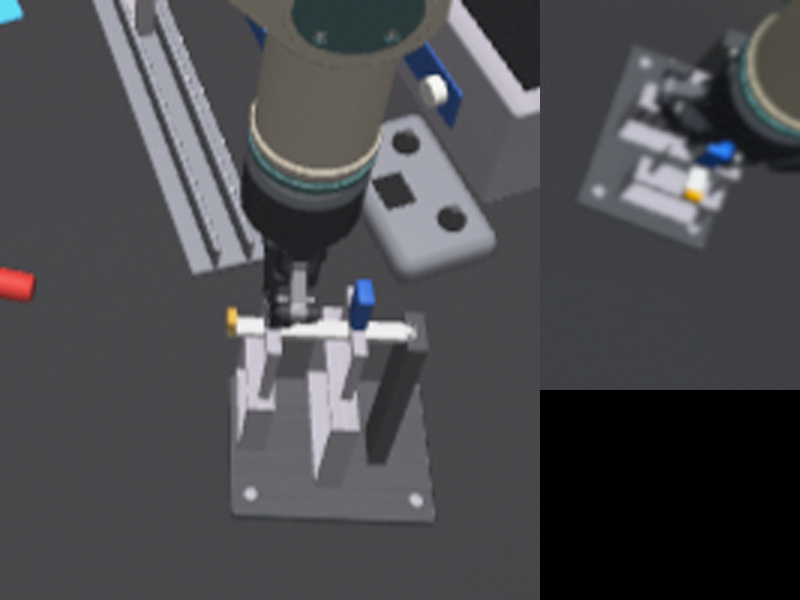

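The small strainer is threaded at (258,400), between the lip at (232,320) and the large one at (335,400). Lower until it makes contact.

```bash
python3 -m crank '[[[0,0,0.15,0,0,0],[0,0,0.1,0,0,0]]]' 1; python3 -m crank '[[[0,0,0.1,0,0,0],[0,0,0,0,0,0]]]' 1
```

```text
clock: 15.82
eef_pos: [543.4, -174.9, 224.5]
tool_rot: [3.141, 0.002, 2.755]
force: [-8.8, 4.0, 23.3]
width: 18.5
clock: 15.98
eef_pos: [543.3, -174.9, 226.0]
tool_rot: [3.14, 0.005, 2.755]
force: [0.5, -0.2, -1.9]
width: 18.4
```

```bash
python3 -m crank '[[[0,0,0.12,0,0,0],[0,0,0.05,0,0,0]]]' 1; python3 -m crank '[[[0,0,0,0,0,0],[0,0,0,0,0,0],[0,0,0,0,0,0],[0,0,0,0,0,0],[0,0,0,0,0,0]]]' -1
python3 -m crank '[[[0,0,-0.4,0,0,0],[0,0,-0.6,0,0,0],[0,0,-0.9,0,0,0],[0,0,-0.9,0,0,0],[0,0,-0.5,0,0,0],[0.5,0.5,-0.3,0,0,0],[1,1,0,0,0,0],[1,1,0,0,0,0],[1,1,0,0,0,0],[0.5,1,0,0,0,0],[0,0.5,0,0,0,0],[0,0,0,0,0,0]]]' -1
python3 look.py fin.png; python3 - <<'E'
from h import *
im=ctrl.get_image("top"); P=cloud(im)
for q in ("strainer_large","strainer_small","strainer_orange"): print(q,[(round(r["conf"],2),np.round(r["extent"]).tolist()) for r in ctrl.search_frame(q,im)])
E
```

```text
clock: 16.15
eef_pos: [544.5, -175.4, 224.7]
tool_rot: [3.138, 0.009, 2.755]
force: [-5.6, 2.3, 11.8]
width: 19.1
clock: 16.57
eef_pos: [545.8, -175.9, 224.9]
tool_rot: [3.138, 0.013, 2.755]
force: [0.5, 0.2, -0.9]
width: 77.7
clock: 17.57
eef_pos: [488.3, 12.5, 333.0]
tool_rot: [3.141, 0.011, 2.749]
force: [-0.1, -0.2, -0.5]
width: 84.9
strainer_large [(0.58, [403.0, 175.0, 4.0, 33.0])]
strainer_small [(0.94, [186.0, 130.0, 30.0, 32.0]), (0.88, [226.0, 286.0, 24.0, 23.0]), (0.8, [219.0, 246.0, 28.0, 11.0]), (0.74, [135.0, 151.0, 34.0, 39.0])]
strainer_orange [(0.69, [205.0, 168.0, 35.0, 24.0])]
```

View pics/fin.png

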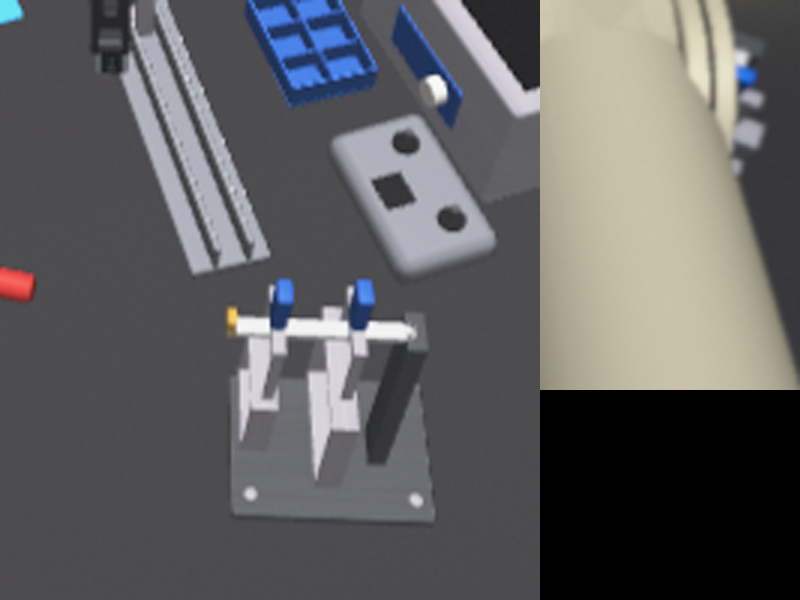

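Both hang on the bar: the small one near the lip (tab at (282,305)) and the large one behind it (tab at (362,305)). The gripper is clear and the orange strainer is still in the rack. Handing in.

```bash
python3 -c "
from cell import ctrl
print(ctrl.finish_job())"
```

```text
the job is handed in; nothing more can be done
None
```

Both blue-tabbed strainers now hang on the hook by their crossbars. The large one went on first, near the post, and the small one is in front of it, nearer the yellow lip, both with the open face towards the tip. I handed the job in at about 17.6 s on the robot's clock.

**Last checks:** The final side picture shows both hanging upright and separate, with the gripper open and well clear. In the readings taken at the end of each move, the highest force was about 33 N at the wrist, when the large crossbar touched the bar.

**Orange strainer:** The detector found it at its original place in the rack, within about a pixel. The final picture I viewed did not show that part of the rack.

**Checks that fell short:** The arm hid most of the hook in the last top view, so the detector missed the small strainer on the hook and only partly saw the large one. The final placing therefore rests on the side view alone.

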